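Hold a spring clip open over the edge of the tall card

ROBOT

A 6-joint arm with a two-finger parallel gripper is mounted at the origin on a cart in front of the work surface, level with it; the furniture and walls round the work are solid. World frame = base frame: x ahead of the robot, y to its left, z up, the work surface at z = 0. Lengths are in mm, angles in rad, forces in N, time in s.
With the tool pointing down it reaches from about 275 to 825 mm from the base axis. Payload 5.2 kg.
Tool frame: the origin (TCP) lies at the very end of the fingers, on their centre line; the grasp point (between the pads) lies 19 mm behind it; z points along the fingers, y is the line along which they close (so a half turn about z gives the same grasp; the last joint's range is limited). The gripper opens to 93 mm and grips with 3 to 60 N. Pads are 15 mm wide; open, the fingers measure 128 mm over their backs; the gripper's body (75 mm by 188 mm) begins 65 mm behind the grasp point.
Start: joints at [-1.465, 0.259, 1.535, -0, 1.348, -0.203], TCP at [167.175, -523.982, 218.653] pointing down, gripper open.
Joint ranges: [-3.14, 3.14], [-0.91, 2.08], [0.19, 2.58], [-1.22, 4.36], [0.22, 2.71], [-3.12, 3.12]. Speed limits (rad/s): [2.57, 2.57, 3.14, 3.14, 3.14, 3.14].

INTERFACE

Orientations are given as a unit quaternion [x, y, z, w].
In Python, from rig import telemetry, snapshot, camera_info, ticket gives the robot as it stands.
- The arm moves only by the tool carry_out, never from a script. Its argument "steps" is a list of rows, each an object of numbers: "tx", "ty", "tz": the shift along the tool's x, y, z in units of 0.02 m (1.0 is 0.02 m); "spin": the turn about the tool's z in units of 0.08 rad (1.0 is 0.08 rad). In form: [{"tx": .., "ty": .., "tz": .., "spin": ..}, ...]. A call has 1 to 5 rows; each row shifts and turns the commanded pose from where the row before left it, along the tool's axes as they then stand; what a row does not reach is not made up. A row lasts 1/10 s, in which the tool goes at most 50 mm and 8.59 degrees, less where a joint would pass 70% of its speed; a pose out of reach is approached as far as the arm can. A call with a number of a shift or a turn outside -1 to 1 is refused whole. A call with a gripper value outside its range is refused whole. "hand" is the finger opening in mm, from 0 to 93, set as the call begins (left out, the last holds). The fingers move at their own pace and stop on an object; "newtons" is the grip in N (left out, the last holds). Time passes only in rows, so rows that do not move let the fingers close. It gives the time, the measured TCP pose, the force, the opening and the grip force at its end, in the units of the state.
- telemetry.get_obs(): the state, without advancing time (a new reading comes with each control period).
- snapshot(name): name is "side" or "top" or "wrist"; returns (picture, depth): 480x640x3 uint8, blue, green, red; 480x640 float32, mm along the optical axis (not along the pixel's ray), 0 where there is no reading.
- camera_info(name): a dict with "vertical_fov" (degrees; the focal length in pixels is half the picture's height over the tangent of half this angle, whatever the lens; pixels are square), "cx", "cy" (the principal point, pixels), "dist" ([k1, k2, p1, p2, k3] as OpenCV has them; the pictures are not rectified), "R" (3x3) and "t" (3): a world point X has camera coordinates R X + t. Camera axes: x right, y down, z forward; pixel columns grow to the right and rows downward; lengths in mm; the calibration is good to about 2 mm. A picture is of the moment at which its call begins: read the wrist's pose just before it. camera_info takes no time and is no camera call; for the wrist camera it gives the pose at the moment of the call.
- ticket.hand_in(): hands the job in; it is judged then, once.
The state is a dict: "t": time; "q": joint angles; "qd": joint speeds; "joint_efforts": joint torques, N m; "eef_pos": TCP position; "tool_rot": TCP orientation; "wrist_force": force on the tool from outside, world axes, zero at the start; "ft_torque": the same for the moment, N m; "grip_width": finger opening in mm; "grip_force": force on a finger pad.
Only numpy, scipy, OpenCV 4.12 (cv2) and the standard library are available. Lean on these libraries where they do the work, as an engineer would, in place of code of your own. Each camera call takes 0.05 s, during which the arm holds its last target. There are 200 camera calls.

TASK

Pick up the spring clip by its two handles, squeeze it wide open and hold it gaping, upright and square to the card, over the middle of the top edge of the taller of the two standing cards, with that edge well inside the open mouth but the clip not touching the card, so that I can slip a note in beside it. Finish still holding it open like that: do not let it close or put it down, and do not shift either card stand, the mouse or the earbud case.

Things in the scene. Friction and masses are not known exactly. Their poses are not given: they have to be found in the camera images.
- clip_grip (a point): Spring clip like a broad clothes peg, plain steel with black rubber lips, 80 g, 54 mm wide, 84 mm tall, standing on its jaw ends, handles up. Point: mid-way between the handles, 72 mm above the jaw ends. Axes: z up, y along the hinge pin, x the line on which the handles are squeezed and the jaws part (same if turned by half a turn).
- clip_pin (a point): Centre of the clip's hinge pin (9 mm thick), 27 mm below clip_grip. The handles, flat, 50 mm wide along y, on the +x and -x sides, reach from 7 to 47 mm above it. Shut, they lean apart in a V: 50 mm over the outer faces at the top, 27 mm at the foot. Squeezed fully they stand upright and parallel at a stop, 24 mm over the outer faces, and can be gripped hard like a block.
- clip_mouth (a point): Middle of the clip's jaw ends, its lowest point when shut, 72 mm below clip_grip, 45 mm below the pin. Lips 13 mm high, 11.5 mm thick. Fully open the gap between the lips is about 24 mm, centred here along x; the mouth is clear up to the underside of the pin, 40 mm above this point (the lip ends rise 2 mm on opening).
- jaw_far (a joint): Opening angle of the clip's +x jaw; the other jaw mirrors it. 0 = shut, 0.28 rad = fully open at the stop. A spring shuts it: pinched 25 mm above the pin, holding it fully open takes about 8 N on each handle; a grip of 20 to 25 N is ample and holds it at the stop.
- tall_card_edge (a point): Middle of the top edge of the taller card: stiff plain brown board 4 mm thick, 100 mm wide, its top 140 mm above the desk, upright in a wooden stand 120 x 60 x 18 mm, 0.6 kg together, loose on the desk. Axes: x is square to the card's faces, y runs along its edge, z up.
- low_card_edge (a point): Middle of the top edge of the lower, wider card: the same board, 130 mm wide, its top 85 mm above the desk, in a stand 150 x 60 x 18 mm; same axes. Leave it alone. The two cards may stand either way round, left or right.
- mouse: Black computer mouse, 120 x 66 x 39 mm, origin at the centre of its underside. Leave it alone.
- earbud_case: White earbud case, 47 x 60 x 24 mm, origin at the centre of its underside. Leave it alone.
Not all that is in view belongs to the job. Leave any yellow look-alike of the part that bears clip_grip alone.

How it is judged:
By the outcome, as a careful person would: the job done as asked, in the order asked, and still so for the second after the job is handed in, while the arm keeps its last pose, push and grip.
It also fails if it takes over 35 s, if anything falls off the work surface, if the arm or the gripper's body presses on something with over 40 N, if the wrist force passes 120 N, or if a joint passes its speed limit or range.

## Working session

There is one attempt and no reset: what is moved stays moved. The work goes in short steps, Python scripts to look and compute and a tool call to move; the robot and the scene stay as the last step left them, time stands still between calls to the robot, and variables do not carry over. Pictures are saved under pics/ and viewed, at most 10 in all, crops included, and the job is handed in when it is done.

Besides the shell and the picture viewer there is one more tool, called after "Call:" in YAML: its name, and indented under it one key for each argument. carry_out: Moves the arm, as the interface text tells. Shifts and turns lie within -1 to 1; 1 stands for 0.02 m of shift or 0.08 rad of turn. Its arguments: {"type":"object","properties":{"steps":{"type":"array","items":{"type":"object","properties":{"tx":{"type":"number","minimum":-1,"maximum":1},"ty":{"type":"number","minimum":-1,"maximum":1},"tz":{"type":"number","minimum":-1,"maximum":1},"spin":{"type":"number","minimum":-1,"maximum":1}}}},"hand":{"type":"number"},"newtons":{"type":"number"}},"required":["steps"]}

```bash
ls; mkdir -p pics; cat > h.py <<'E'
import numpy as np, cv2
from rig import telemetry, snapshot, camera_info, ticket
def K(i):
    f=240/np.tan(np.radians(i["vertical_fov"])/2)
    return np.array([[f,0,i["cx"]],[0,f,i["cy"]],[0,0,1.]])
def cloud(name):
    i=camera_info(name); p,d=snapshot(name)
    v,u=np.mgrid[:480,:640]
    n=cv2.undistortPoints(np.stack([u,v],-1).reshape(-1,1,2).astype(float),K(i),np.array(i["dist"],float)).reshape(480,640,2)
    c=np.dstack([n*d[...,None],d]).reshape(-1,3)
    X=((c-np.array(i["t"]))@np.array(i["R"])).reshape(480,640,3)
    X[d==0]=np.nan
    return p,X
E
python3 - <<'E'
from h import *
for n in("top","side"):
    p,X=cloud(n); cv2.imwrite(f"pics/{n}1.png",p); np.save(f"{n}1.npy",X)
    i=camera_info(n); print(n,i["vertical_fov"],-np.array(i["R"]).T@np.array(i["t"]))
o=telemetry.get_obs();print(o["t"],o["tool_rot"],o["eef_pos"],o["grip_width"])
E
```

```text
pics
top 44.909178038144645 [ 170.9892891     3.36167586 1441.51683678]
side 46.08136487726553 [  133.6242117  -1279.08439507   589.63733025]
0.1 [ 9.88101278e-01  1.53802385e-01  3.39137015e-05 -8.30121211e-04] [ 167.1162678  -523.47155683  217.90710187] 92.89155900562059
```

View pics/top1.png

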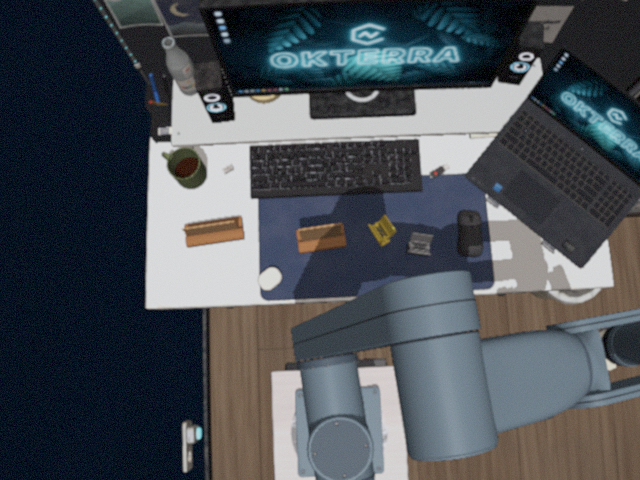

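View pics/side1.png

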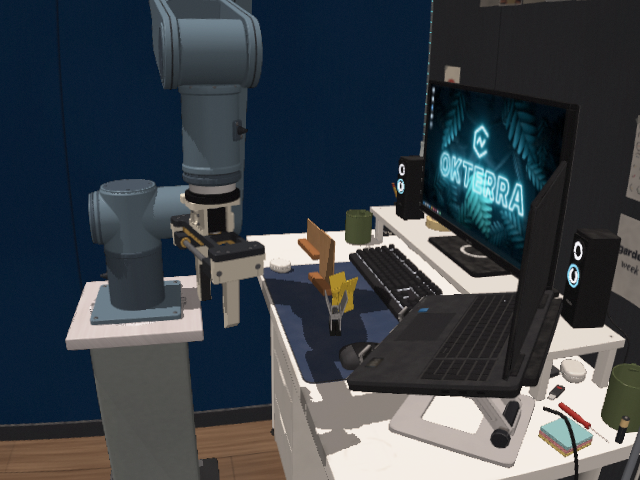

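The top view shows the steel clip at (420,243), the yellow look-alike at (382,231), the mouse at (470,232) and the earbud case at (270,278). The cards are at (214,231) and (321,237). What could be taken for the clip: yellow (382,231) or steel (420,243); I choose the steel one. For the card: (214,231) or (321,237), decided by height.

```bash
python3 - <<'E'
from h import *
X=np.load("top1.npy"); p=cv2.imread("pics/top1.png")
def seg(u0,u1,v0,v1,zmin,zmax=300,S=None):
    A=(X if S is None else S)[v0:v1,u0:u1].reshape(-1,3); A=A[np.isfinite(A[:,2])]
    return A[(A[:,2]>zmin)&(A[:,2]<zmax)]
print("desk z",np.nanmedian(X[270:285,300:340,2]))
for n,b in dict(cardL=(178,250,205,255),cardR=(290,355,215,260),steel=(404,438,226,262),yellow=(365,400,212,248)).items():
    A=seg(*b,5); zt=np.percentile(A[:,2],98)
    T=A[A[:,2]>zt-14]
    r=cv2.minAreaRect(T[:,:2].astype(np.float32)); print(n,"ztop",zt.round(1),len(T),"mean",T.mean(0).round(1),"rect",r)
    L=seg(*b,8); r=cv2.minAreaRect(L[:,:2].astype(np.float32)); print("   all",r)
c=p[215:270,360:490]; t=p[200:265,175:360]
c=cv2.resize(c,None,fx=4,fy=4,interpolation=cv2.INTER_CUBIC);t=cv2.resize(t,(520,183))
cv2.imwrite("pics/crop1.png",np.vstack([c,t]))
E
```

```text
desk z -0.17931183104022166
cardL ztop 82.5 152 mean [500.9 294.7  78.5] rect ((501.25390625, 295.302734375), (6.852235317230225, 128.01878356933594), 6.22091817855835)
   all ((500.7782287597656, 295.2047424316406), (62.14667892456055, 150.51251220703125), 6.596909523010254)
cardR ztop 141.2 121 mean [470.9  22.  137.2] rect ((471.1509704589844, 23.148483276367188), (5.347067356109619, 98.27552795410156), 6.427801132202148)
   all ((476.259521484375, 10.69976806640625), (146.32012939453125, 95.07207489013672), 84.18409729003906)
steel ztop 90.0 115 mean [ 437.  -216.6   84.1] rect ((431.64825439453125, -215.29818725585938), (49.06201934814453, 50.00456237792969), 79.7255859375)
   all ((436.3863830566406, -209.8794403076172), (79.01204681396484, 61.59807205200195), 52.02812576293945)
yellow ztop 89.3 107 mean [ 476.5 -127.6   84.1] rect ((474.31781005859375, -125.67153930664062), (49.01443099975586, 49.11262893676758), 30.886991500854492)
   all ((469.3627624511719, -126.67820739746094), (62.012943267822266, 49.218421936035156), 26.95503807067871)
```

View pics/crop1.png

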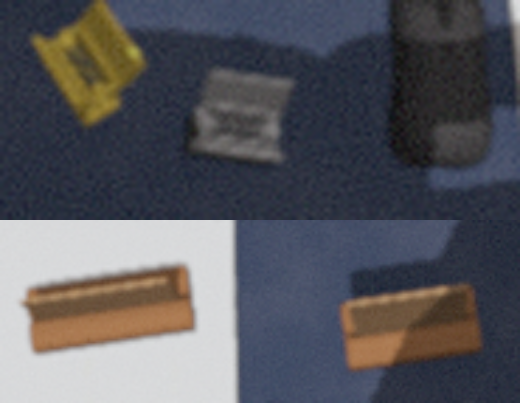

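Tall card is the one at (321,237): top 141 mm, centre about (471,23), normal yaw +6.4°. The crop confirms the steel clip at (420,243): about (432,-215), squeeze axis yaw about -10°. I go over the clip while turning -13.5 units.

Call:
carry_out:
  steps:
    - {"tx": 1, "ty": -0.6, "spin": -1}
    - {"tx": 1, "ty": -0.5, "spin": -1}
    - {"tx": 1, "ty": -0.4, "spin": -1}
    - {"tx": 1, "ty": -0.3, "spin": -1}
    - {"tx": 1, "ty": -0.3, "spin": -1}
  hand: 93
  newtons: 25

```text
$.steps[0]: bad value
```

Call:
carry_out:
  steps:
    - {"tx": 1, "ty": -0.2, "spin": -1}
    - {"tx": 1, "ty": -0.1, "spin": -1}
    - {"tx": 1, "ty": 0, "spin": -1}
    - {"tx": 1, "ty": 0.1, "spin": -1}
    - {"tx": 1, "ty": 0.2, "spin": -1}

```text
$.steps[0]: bad value
```

Call:
carry_out:
  steps:
    - {"tx": 1, "ty": 0.3, "spin": -1}
    - {"tx": 1, "ty": 0.4, "spin": -1}
    - {"tx": 1, "ty": 0.5, "spin": -1}
    - {"tx": 0.5, "ty": 0.3, "spin": -0.5}
    - {}

```text
$.steps[0]: bad value
```

```bash
cat >> h.py <<'E'
from scipy.spatial.transform import Rotation as Ro
def delta(x,y,z,yaw_y):
    "tool-frame units to reach TCP x,y,z with tool y at world yaw (deg)"
    o=telemetry.get_obs(); R=Ro.from_quat(o["tool_rot"]).as_matrix()
    d=R.T@(np.array([x,y,z])-o["eef_pos"])/20
    a=np.degrees(np.arctan2(R[1,1],R[0,1])); e=(yaw_y-a+90)%180-90
    print("t",o["t"],"pos",o["eef_pos"].round(1) if hasattr(o["eef_pos"],"round") else o["eef_pos"],"yawy",a.round(2),"tilt",R[2,2].round(5),"units",d.round(2),"spin",(-np.radians(e)/.08).round(2),"w",o["grip_width"],o["grip_force"],np.round(o["wrist_force"],1),np.round(o["q"],2))
E
python3 -c "
from h import *
delta(431.6,-215.3,218,-10.3)"
```

```text
t 0.1 pos [ 167.1 -523.5  217.9] yawy -72.31 tilt -1.0 units [ 17.28 -10.66   0.02] spin -13.53 w 92.89155900562059 0.0 [-0.9  0.2  0.2] [-1.46  0.26  1.54 -0.    1.35 -0.2 ]
```

Call:
carry_out:
  steps:
    - {"tx": 1, "ty": -0.6, "tz": 0, "spin": -1}
    - {"tx": 1, "ty": -0.5, "tz": 0, "spin": -1}
    - {"tx": 1, "ty": -0.4, "tz": 0, "spin": -1}
    - {"tx": 1, "ty": -0.3, "tz": 0, "spin": -1}
    - {"tx": 1, "ty": -0.3, "tz": 0, "spin": -1}
  hand: 93
  newtons: 25

```text
t: 0.6
eef_pos: [238.6, -440.4, 218.2]
tool_rot: [0.937, 0.349, 0.0, -0.0]
wrist_force: [-0.3, -0.6, 0.3]
grip_width: 92.9
grip_force: 0.0
```

Call:
carry_out:
  steps:
    - {"tx": 1, "ty": -0.2, "tz": 0, "spin": -1}
    - {"tx": 1, "ty": -0.1, "tz": 0, "spin": -1}
    - {"tx": 1, "ty": 0, "tz": 0, "spin": -1}
    - {"tx": 1, "ty": 0.1, "tz": 0, "spin": -1}
    - {"tx": 1, "ty": 0.2, "tz": 0, "spin": -1}

```text
t: 1.1
eef_pos: [303.6, -363.3, 218.3]
tool_rot: [0.849, 0.528, 0.0, -0.0]
wrist_force: [-0.8, -0.1, 0.3]
grip_width: 93.1
grip_force: 0.0
```

Call:
carry_out:
  steps:
    - {"tx": 1, "ty": 0.3, "tz": 0, "spin": -1}
    - {"tx": 1, "ty": 0.4, "tz": 0, "spin": -1}
    - {"tx": 1, "ty": 0.5, "tz": 0, "spin": -1}
    - {"tx": 0.5, "ty": 0.3, "tz": 0, "spin": -0.5}
    - {"tx": 0, "ty": 0, "tz": 0, "spin": 0}

```text
t: 1.6
eef_pos: [356.5, -307.9, 218.4]
tool_rot: [0.768, 0.641, 0.0, -0.0]
wrist_force: [-0.8, -0.3, -0.0]
grip_width: 93.0
grip_force: 0.0
```

```bash
python3 -c "
from h import *
delta(431.6,-215.3,218,-10.3)"
```

```text
t 1.6 pos [ 356.5 -307.9  218.4] yawy -10.31 tilt -1.0 units [5.23 2.86 0.02] spin -0.0 w 93.04902856097385 0.0 [-0.8 -0.3 -0. ] [-0.95  0.12  1.71  0.    1.31 -0.77]
```

Call:
carry_out:
  steps:
    - {"tx": 1, "ty": 0.6, "tz": 0, "spin": 0}
    - {"tx": 1, "ty": 0.6, "tz": 0, "spin": 0}
    - {"tx": 1, "ty": 0.6, "tz": 0, "spin": 0}
    - {"tx": 1, "ty": 0.5, "tz": 0, "spin": 0}
    - {"tx": 1, "ty": 0.5, "tz": 0, "spin": 0}

```text
t: 2.1
eef_pos: [429.2, -221.0, 218.5]
tool_rot: [0.769, 0.639, -0.0, 0.0]
wrist_force: [0.3, -0.3, 0.2]
grip_width: 93.1
grip_force: 0.0
```

Call:
carry_out:
  steps:
    - {"tx": 0.2, "ty": 0.1, "tz": 0, "spin": 0}
    - {"tx": 0, "ty": 0, "tz": 0, "spin": 0}

```text
t: 2.3
eef_pos: [431.7, -217.4, 218.5]
tool_rot: [0.768, 0.64, -0.0, -0.0]
wrist_force: [-0.6, -0.1, -0.2]
grip_width: 92.6
grip_force: 0.0
```

```bash
python3 - <<'E'
from h import *
delta(431.6,-215.3,53,-10.3)
p,X=cloud("wrist"); cv2.imwrite("pics/wrist1.png",p); np.save("wrist1.npy",X)
m=(X[...,2]>60)&(X[...,2]<100)&(np.hypot(X[...,0]-432,X[...,1]+215)<45)
A=X[m]; print(len(A),np.percentile(A[:,2],[5,50,98]))
for lo in(70,78,83): print(lo,cv2.minAreaRect(A[A[:,2]>lo][:,:2].astype(np.float32)))
i=camera_info("wrist"); print((-np.array(i["R"]).T@np.array(i["t"])).round(0))
E
```

```text
t 2.3 pos [ 431.7 -217.4  218.5] yawy -10.42 tilt -1.0 units [ 0.11 -0.02  8.28] spin -0.03 w 92.55561182864882 0.0 [-0.6 -0.1 -0.2] [-0.7   0.14  1.69 -0.    1.32 -0.52]
2083 [62.29448188 78.52022619 87.41967132]
70 ((432.9596252441406, -217.74069213867188), (49.871036529541016, 48.536582946777344), 78.7564926147461)
78 ((432.9685363769531, -217.60137939453125), (49.52404022216797, 48.500736236572266), 78.6618423461914)
83 ((432.9685363769531, -217.60137939453125), (49.52404022216797, 48.500736236572266), 78.6618423461914)
[ 445. -144.  384.]
```

View pics/wrist1.png

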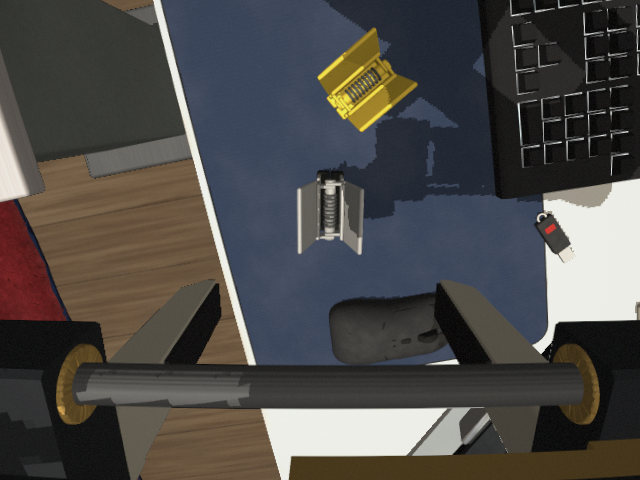

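The wrist view shows the steel clip at (330,215), shut and upright, with the yellow one clear at (368,80) and the mouse at (390,330). Refined clip centre (433,-217.7), yaw -11.2°. Descending to TCP z = 53.

Call:
carry_out:
  steps:
    - {"tx": 0, "ty": 0.1, "tz": 1, "spin": 0.2}
    - {"tx": 0, "ty": 0, "tz": 1, "spin": 0}
    - {"tx": 0, "ty": 0, "tz": 1, "spin": 0}
    - {"tx": 0, "ty": 0, "tz": 1, "spin": 0}
    - {"tx": 0, "ty": 0, "tz": 1, "spin": 0}

```text
t: 2.85
eef_pos: [433.1, -218.9, 117.9]
tool_rot: [0.774, 0.633, -0.0, 0.0]
wrist_force: [-0.5, 0.2, -0.2]
grip_width: 93.0
grip_force: 0.0
```

Call:
carry_out:
  steps:
    - {"tx": 0, "ty": 0, "tz": 1, "spin": 0}
    - {"tx": 0, "ty": 0, "tz": 1, "spin": 0}
    - {"tx": 0, "ty": 0, "tz": 0.8, "spin": 0}
    - {"tx": 0, "ty": 0, "tz": 0.4, "spin": 0}
    - {"tx": 0, "ty": 0, "tz": 0, "spin": 0}

```text
t: 3.35
eef_pos: [432.8, -217.8, 53.7]
tool_rot: [0.774, 0.633, -0.0, -0.001]
wrist_force: [-1.0, -0.1, 0.5]
grip_width: 93.3
grip_force: 0.0
```

```bash
python3 - <<'E'
from h import *
delta(433,-217.7,53,-11.2)
E
```

```text
t 3.35 pos [ 432.8 -217.8   53.7] yawy -11.43 tilt -1.0 units [0.01 0.01 0.04] spin -0.05 w 93.30931696453852 0.0 [-1.  -0.1  0.5] [-0.7   0.33  1.9  -0.    0.92 -0.5 ]
```

Close gradually, 25 N.

Call:
carry_out:
  steps:
    - {"tx": 0, "ty": 0, "tz": 0, "spin": 0}
    - {"tx": 0, "ty": 0, "tz": 0, "spin": 0}
    - {"tx": 0, "ty": 0, "tz": 0, "spin": 0}
    - {"tx": 0, "ty": 0, "tz": 0, "spin": 0}
    - {"tx": 0, "ty": 0, "tz": 0, "spin": 0}
  hand: 15
  newtons: 25

```text
t: 3.85
eef_pos: [434.1, -217.5, 55.0]
tool_rot: [0.773, 0.634, 0.0, 0.0]
wrist_force: [-0.3, -0.0, -0.3]
grip_width: 57.5
grip_force: 0.0
```

Call:
carry_out:
  steps:
    - {"tx": 0, "ty": 0, "tz": 0, "spin": 0}
    - {"tx": 0, "ty": 0, "tz": 0, "spin": 0}
    - {"tx": 0, "ty": 0, "tz": 0, "spin": 0}
    - {"tx": 0, "ty": 0, "tz": 0, "spin": 0}
    - {"tx": 0, "ty": 0, "tz": 0, "spin": 0}

```text
t: 4.35
eef_pos: [431.7, -217.2, 56.4]
tool_rot: [0.773, 0.634, -0.002, -0.001]
wrist_force: [-10.8, 2.3, 24.5]
grip_width: 27.2
grip_force: 25.8
```

Call:
carry_out:
  steps:
    - {"tx": 0, "ty": 0, "tz": 0, "spin": 0}
    - {"tx": 0, "ty": 0, "tz": 0, "spin": 0}
    - {"tx": 0, "ty": 0, "tz": 0, "spin": 0}

```text
t: 4.65
eef_pos: [431.6, -217.2, 56.4]
tool_rot: [0.773, 0.634, -0.002, -0.001]
wrist_force: [-11.7, 2.0, 24.3]
grip_width: 27.1
grip_force: 25.7
```

```bash
python3 - <<'E'
from h import *
delta(433,-217.7,53,-11.2)
p,X=cloud("side"); cv2.imwrite("pics/side2.png",cv2.resize(p[240:380,260:420],(640,560),interpolation=cv2.INTER_CUBIC))
E
```

```text
t 4.65 pos [ 431.6 -217.2   56.4] yawy -11.26 tilt -0.99999 units [-0.01  0.07  0.17] spin -0.01 w 27.13402109732023 25.71357937529683 [-11.7   2.   24.3] [-0.7   0.32  1.9  -0.    0.92 -0.5 ]
```

View pics/side2.png

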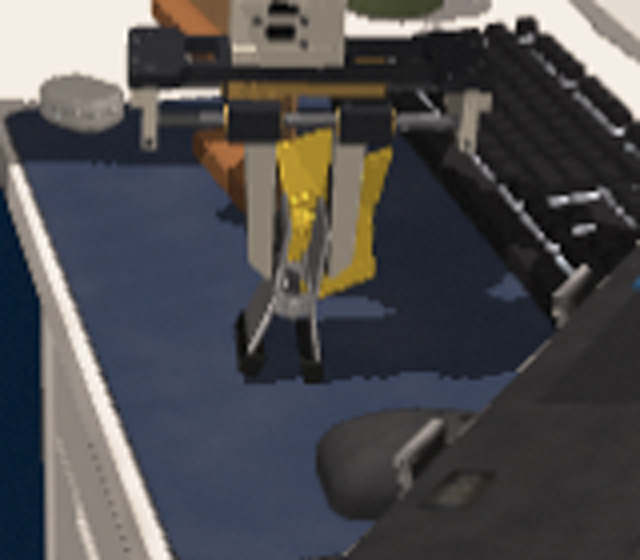

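The clip is opened, but it leans and is jammed on the desk (wrist force 24 N up, width 27). I lift a little to relieve it so that the pads can square it.

Call:
carry_out:
  steps:
    - {"tx": 0, "ty": 0, "tz": -0.2, "spin": 0}
    - {"tx": 0, "ty": 0, "tz": -0.2, "spin": 0}
    - {"tx": 0, "ty": 0, "tz": -0.2, "spin": 0}
    - {"tx": 0, "ty": 0, "tz": 0, "spin": 0}
    - {"tx": 0, "ty": 0, "tz": 0, "spin": 0}

```text
t: 5.2
eef_pos: [433.9, -217.4, 66.5]
tool_rot: [0.774, 0.634, 0.0, -0.0]
wrist_force: [0.1, -0.0, -1.4]
grip_width: 23.2
grip_force: 25.0
```

```bash
python3 - <<'E'
from h import *
delta(433,-217.7,73,-11.2)
p,X=cloud("side"); cv2.imwrite("pics/side3.png",cv2.resize(p[240:380,260:420],(640,560),interpolation=cv2.INTER_CUBIC))
E
```

```text
t 5.2 pos [ 433.9 -217.4   66.5] yawy -11.34 tilt -1.0 units [-0.02 -0.04 -0.32] spin -0.03 w 23.17668090519444 24.995287656784058 [ 0.1 -0.  -1.4] [-0.69  0.31  1.89  0.    0.95 -0.5 ]
```

View pics/side3.png

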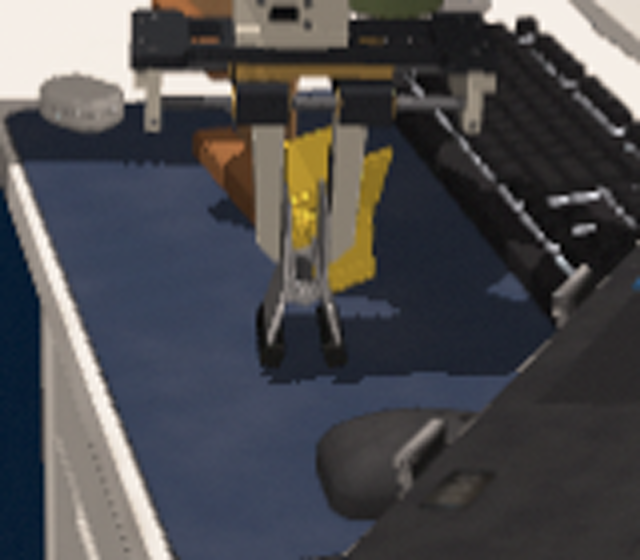

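Now it is square, at the stop (23.2 mm, 25 N) and free of the desk. Lift, turn -3.9 units, and carry it to hover over the tall card.

Call:
carry_out:
  steps:
    - {"tx": 0, "ty": 0, "tz": -0.5, "spin": 0}
    - {"tx": 0, "ty": 0, "tz": -1, "spin": 0}
    - {"tx": 0, "ty": 0, "tz": -1, "spin": 0}
    - {"tx": 0, "ty": 0, "tz": -1, "spin": -0.5}
    - {"tx": 0, "ty": 0, "tz": -1, "spin": -0.8}

```text
t: 5.75
eef_pos: [433.8, -217.3, 158.0]
tool_rot: [0.739, 0.674, 0.0, 0.0]
wrist_force: [-0.4, -0.1, -0.9]
grip_width: 23.6
grip_force: 25.0
```

Call:
carry_out:
  steps:
    - {"tx": 0, "ty": 0, "tz": -1, "spin": -0.8}
    - {"tx": 0, "ty": 0, "tz": -1, "spin": -0.8}
    - {"tx": 0, "ty": 0, "tz": -1, "spin": -0.8}
    - {"tx": 0, "ty": 0, "tz": -1, "spin": -0.2}
    - {"tx": 0.5, "ty": 0, "tz": -0.7, "spin": 0}

```text
t: 6.25
eef_pos: [433.1, -208.4, 252.6]
tool_rot: [0.666, 0.746, -0.0, 0.001]
wrist_force: [0.3, -0.5, -0.8]
grip_width: 23.7
grip_force: 25.0
```

Call:
carry_out:
  steps:
    - {"tx": 1, "ty": 0.3, "tz": 0, "spin": 0}
    - {"tx": 1, "ty": 0.3, "tz": 0, "spin": 0}
    - {"tx": 1, "ty": 0.3, "tz": 0, "spin": 0}
    - {"tx": 1, "ty": 0.3, "tz": 0, "spin": 0}
    - {"tx": 1, "ty": 0.3, "tz": 0, "spin": 0}

```text
t: 6.75
eef_pos: [451.0, -103.8, 251.2]
tool_rot: [0.666, 0.746, 0.0, 0.0]
wrist_force: [0.4, -0.5, -1.5]
grip_width: 23.3
grip_force: 25.0
```

Call:
carry_out:
  steps:
    - {"tx": 1, "ty": 0.3, "tz": 0, "spin": 0}
    - {"tx": 1, "ty": 0.3, "tz": 0, "spin": 0}
    - {"tx": 1, "ty": 0.3, "tz": 0, "spin": 0}
    - {"tx": 1, "ty": 0.3, "tz": 0, "spin": 0}
    - {"tx": 0.9, "ty": 0.3, "tz": 0, "spin": 0}

```text
t: 7.25
eef_pos: [469.6, -2.9, 251.2]
tool_rot: [0.666, 0.746, 0.0, 0.0]
wrist_force: [1.1, 0.3, -1.4]
grip_width: 23.4
grip_force: 25.0
```

Call:
carry_out:
  steps:
    - {"tx": 0.5, "ty": 0.1, "tz": 0, "spin": 0}
    - {"tx": 0, "ty": 0, "tz": 0, "spin": 0}

```text
t: 7.45
eef_pos: [470.5, 7.2, 251.0]
tool_rot: [0.665, 0.747, 0.0, -0.0]
wrist_force: [0.2, -0.6, -1.3]
grip_width: 23.8
grip_force: 25.0
```

```bash
python3 - <<'E'
from h import *
delta(471,23,173,6.4)
p,X=cloud("wrist"); cv2.imwrite("pics/wrist2.png",p); np.save("wrist2.npy",X)
q,Y=cloud("side"); cv2.imwrite("pics/side4.png",q); np.save("side4.npy",Y)
m=(X[...,2]>125)&(X[...,2]<150)&(np.hypot(X[...,0]-471,X[...,1]-23)<65)
A=X[m]; print(len(A),np.percentile(A[:,2],[5,50,98]))
A=A[A[:,2]>134]; print(cv2.minAreaRect(A[:,:2].astype(np.float32)), A.mean(0))
E
```

```text
t 7.45 pos [470.5   7.2 251. ] yawy 6.65 tilt -1.0 units [0.78 0.12 3.9 ] spin 0.05 w 23.795205085101923 24.995505809783936 [ 0.2 -0.6 -1.3] [-0.22  0.09  1.66  0.    1.39 -0.34]
629 [137.76047904 139.17483172 140.56717127]
((471.22894287109375, 38.879547119140625), (4.017300128936768, 67.36378479003906), 6.054606914520264) [471.02281404  40.24796646 139.16697591]
```

View pics/wrist2.png

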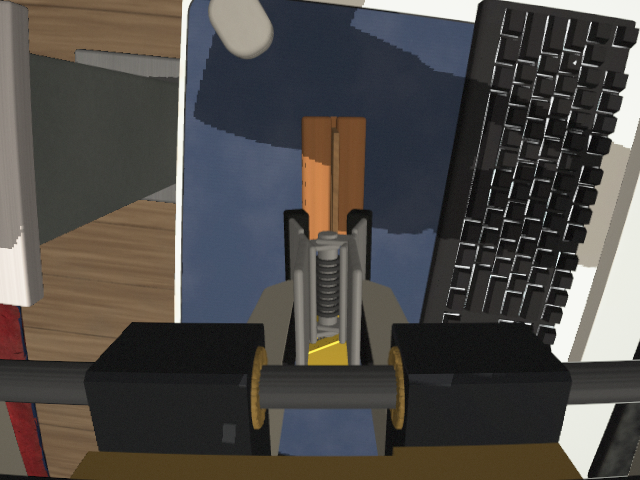

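The clip is held open and upright, the lips at (296,225) and (360,225), with the card edge at (335,180) below between them. I measure the clip's own centre and jaw-end height.

```bash
python3 - <<'E'
from h import *
X=np.load("wrist2.npy"); p=cv2.imread("pics/wrist2.png").astype(int)
def loc(P): # clip-frame: along tool y (squeeze), tool x, z rel TCP(251)
    a=np.radians(6.65); d=P-np.array([470.5,7.2,251.]); 
    return np.stack([d[...,0]*np.cos(a)+d[...,1]*np.sin(a), -d[...,0]*np.sin(a)+d[...,1]*np.cos(a), d[...,2]],-1)
L=loc(X); 
near=(abs(L[...,0])<40)&(abs(L[...,1])<40)&(L[...,2]>-70)&(L[...,2]<60)
for s,(u0,u1) in dict(minus=(280,325),plus=(330,376)).items():
    m=np.zeros((480,640),bool); m[205:300,u0:u1]=1; dark=p.sum(2)<110
    A=L[m&near&dark]; print(s,len(A),np.percentile(A,[2,50,98],axis=0).round(1).tolist())
    B=L[m&near]; 
    for z0 in range(-66,30,8):
        C=B[(B[:,2]>=z0)&(B[:,2]<z0+8)]
        if len(C)>5: print(z0,len(C),C[:,0].min().round(1),C[:,0].max().round(1),C[:,1].max().round(1))
Y=loc(np.load("side4.npy"));Y=Y[(abs(Y[...,0])<32)&(abs(Y[...,1])<36)&(Y[...,2]>-85)&(Y[...,2]<-20)]
for z0 in range(-85,-20,4):
    C=Y[(Y[:,2]>=z0)&(Y[:,2]<z0+4)]
    if len(C): print("side",z0,len(C),C[:,0].min().round(1),C[:,0].max().round(1))
E
```

```text
minus 609 [[-24.3, -8.3, -53.4], [-21.1, 20.2, -45.2], [-5.7, 26.8, -13.3]]
-58 125 -24.7 -12.2 26.8
-50 570 -23.6 -10.9 26.9
-42 198 -21.0 -16.4 24.9
-34 152 -18.3 -13.4 24.7
-26 113 -16.0 -3.8 25.1
-18 419 -13.8 -2.4 25.0
-10 335 -12.8 -2.4 25.0
-2 516 -20.7 -5.9 24.8
6 222 -20.4 -9.3 25.0
14 191 -19.5 -9.2 24.9
22 118 -13.0 -9.2 25.0
plus 596 [[3.8, -7.9, -53.1], [19.2, 20.9, -45.1], [22.2, 26.7, -13.3]]
-58 121 11.0 23.0 26.9
-50 564 9.1 22.1 26.9
-42 207 15.0 19.2 25.5
-34 156 11.6 16.7 24.9
-26 107 0.2 14.2 24.8
-18 483 0.2 11.9 24.9
-10 380 0.2 11.1 24.8
-2 521 4.0 19.1 24.9
6 217 7.4 18.5 24.8
14 191 7.3 17.6 25.1
22 125 7.3 11.1 25.1
side -61 1 -14.6 -14.6
side -57 30 -25.3 18.2
side -53 38 -25.3 18.8
side -49 47 -23.5 20.5
side -45 36 -23.3 18.1
side -41 27 -22.3 17.0
side -37 27 -20.3 15.0
side -33 22 -18.1 14.8
side -29 24 -18.5 13.4
side -25 18 -15.7 11.7
side -21 7 -15.9 9.6
```

Clip centre is 0.9 mm to -x of the TCP, the jaw ends 57 mm below it, and the pin underside about 18 mm below. Target TCP (473.7, 22.8, 177). Sideways first, then check, then down.

Call:
carry_out:
  steps:
    - {"tx": 0.4, "ty": 0.1, "tz": 0, "spin": 0.1}
    - {"tx": 0.36, "ty": 0.15, "tz": 0, "spin": 0}
    - {"tx": 0, "ty": 0, "tz": 0, "spin": 0}
    - {"tx": 0, "ty": 0, "tz": 0, "spin": 0}

```text
t: 7.95
eef_pos: [474.0, 21.9, 250.6]
tool_rot: [0.669, 0.744, -0.0, -0.0]
wrist_force: [0.7, -0.1, -0.7]
grip_width: 23.3
grip_force: 25.0
```

```bash
cat > m.py <<'E'
from h import *
delta(473.7,22.8,177,6.2)
o=telemetry.get_obs();P=np.array(o["eef_pos"])
p,X=cloud("wrist"); cv2.imwrite("pics/wlast.png",p)
R=Ro.from_quat(o["tool_rot"]).as_matrix(); L=(X-P)@R; L=np.stack([L[...,1],L[...,0],X[...,2]-P[2]],-1)
c=(abs(L[...,0])<6)&(X[...,2]>130)&(X[...,2]<146)&(L[...,1]>5)&(L[...,1]<70)
v,u=np.mgrid[:480,:640]; c&=(p[...,2]>p[...,0].astype(int)+15)
A=L[c]; f=np.polyfit(A[:,1],A[:,0],1) if len(A)>20 else None
print("card n",len(A),"slope,offset@0",f,"sq range",np.percentile(A[:,0],[2,98]),"far end",np.percentile(A[:,1],99),"z",np.median(A[:,2]+P[2]))
for s in(-1,1):
    B=L[(s*L[...,0]>8)&(s*L[...,0]<28)&(L[...,1]>15)&(L[...,1]<29)&(L[...,2]<-44)&(L[...,2]>-62)]
    print("lip",s,len(B),np.percentile(B[:,0],[1,99]).round(1),np.percentile(B[:,2],2).round(1))
E
python3 m.py
```

```text
t 7.95 pos [474.   21.9 250.6] yawy 6.1 tilt -1.0 units [ 0.05 -0.01  3.68] spin -0.02 w 23.34164956688123 24.995298385620117 [ 0.7 -0.1 -0.7] [-0.19  0.1   1.65 -0.    1.39 -0.3 ]
card n 414 slope,offset@0 [ 5.32847308e-04 -7.82176251e-01] sq range [-2.47109947  0.90971479] far end 50.80233512109698 z 139.20837997539365
lip -1 319 [-24.2 -10.9] -54.2
lip 1 321 [ 9.3 22.5] -54.3
```

Card centre -0.8 and lip centre -0.8 in the tool frame, slope about 0: aligned. Going down 3.7 units.

Call:
carry_out:
  steps:
    - {"tx": 0.05, "ty": 0, "tz": 0.5, "spin": 0}
    - {"tx": 0, "ty": 0, "tz": 0.5, "spin": 0}
    - {"tx": 0, "ty": 0, "tz": 0.5, "spin": 0}
    - {"tx": 0, "ty": 0, "tz": 0.5, "spin": 0}
    - {"tx": 0, "ty": 0, "tz": 0.5, "spin": 0}

```text
t: 8.5
eef_pos: [473.6, 22.8, 199.5]
tool_rot: [0.669, 0.744, -0.0, -0.0]
wrist_force: [0.2, 1.3, -0.6]
grip_width: 23.6
grip_force: 25.0
```

Call:
carry_out:
  steps:
    - {"tx": 0, "ty": 0, "tz": 0.5, "spin": 0}
    - {"tx": 0, "ty": 0, "tz": 0.4, "spin": 0}
    - {"tx": 0, "ty": 0, "tz": 0.3, "spin": 0}
    - {"tx": 0, "ty": 0, "tz": 0, "spin": 0}
    - {"tx": 0, "ty": 0, "tz": 0, "spin": 0}

```text
t: 9.0
eef_pos: [474.0, 22.8, 176.8]
tool_rot: [0.669, 0.744, 0.0, 0.0]
wrist_force: [0.7, 0.7, -1.5]
grip_width: 23.3
grip_force: 25.0
```

```bash
python3 m.py; python3 - <<'E'
from h import *
p,_=cloud("side"); a=cv2.resize(p[190:310,250:390],(420,360),interpolation=cv2.INTER_CUBIC)
w=cv2.imread("pics/wlast.png")[90:390,180:480]; w=cv2.resize(w,(360,360))
cv2.imwrite("pics/final.png",np.hstack([a,w]))
E
```

```text
t 9.0 pos [474.   22.8 176.8] yawy 6.07 tilt -1.0 units [ 0.   -0.01 -0.01] spin -0.03 w 23.302944441303836 24.99532788991928 [ 0.7  0.7 -1.5] [-0.19  0.16  1.77  0.    1.21 -0.29]
card n 522 slope,offset@0 [ 0.01284231 -1.70540246] sq range [-3.08867994  0.87424455] far end 49.88620073024884 z 139.03462249654916
lip -1 332 [-24.2 -10.9] -54.3
lip 1 327 [ 9.2 22.5] -54.1
```

View pics/final.png

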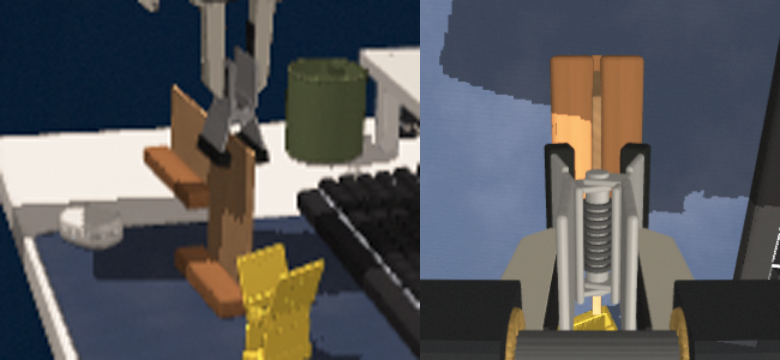

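The clip gapes squarely astride the tall card's edge (in the wrist view, lips at (560,190) and (635,190), card edge at (597,130)). The lips are clear on both sides, the edge is about 19 mm up inside the mouth, and the wrist force shows nothing beyond the clip's weight. Handing in.

```bash
python3 -c "
from rig import ticket
print(ticket.hand_in())"
```

```text
the job is handed in; nothing more can be done
None
```

I handed the job in with the steel clip still held wide open (25 N), upright and square over the middle of the tall card's top edge; the edge sits about 19 mm inside the mouth, with about 8–10 mm clear on each side and no contact showing.

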